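# Strip the coupon mould and nest the castings

## Robot

A 6-joint arm with a two-finger parallel gripper is mounted at the origin on a cart in front of the work surface, level with it; the furniture and walls round the work are solid. World frame = base frame: x ahead of the robot, y to its left, z up, the work surface at z = 0. Lengths are in m, angles in rad, forces in N, time in s.
With the tool pointing down it reaches from about 0.275 to 0.85 m from the base axis. Payload 5.2 kg.
Tool frame: the origin (TCP) lies between the finger pads; the fingertips stand 19 mm ahead of it and the grasp point (between the pads) is the TCP; z points along the fingers, y is the line along which they close (so a half turn about z gives the same grasp; the last joint's range is limited). The gripper opens to 85 mm and grips with 20 to 120 N. Pads are 22 mm wide; open, the fingers measure 114 mm over their backs; the gripper's body (76 mm by 85 mm) begins 54 mm behind the grasp point. The pads swing forward as they close: fully open they stand 13 mm farther back than shut.
Start: joints at [0.981, 0.259, 1.535, -0, 1.348, -0.203], TCP at [0.207, 0.509, 0.25] pointing down, gripper open.
Joint ranges: [-3.14, 3.14], [-0.91, 2.08], [0.19, 2.58], [-1.22, 4.36], [0.22, 2.71], [-3.12, 3.12]. Speed limits (rad/s): [2.57, 2.57, 3.14, 3.14, 3.14, 3.14].

## Interface

Orientations are given as a unit quaternion [w, x, y, z].
In Python, from bench import arm, imaging gives the robot as it stands.
- The arm moves only by the shell command python3 -m crank 'ROWS' [FORCE]. ROWS is JSON, a list of rows, each a list of 3 entries, a list of its own where there are three numbers: the shift along the tool's x, y, z in mm, then the turn, a rotation vector about the tool's x, y, z in rad, then the finger opening in mm, from 0 to 85.4. A call has 1 to 20 rows; each row shifts and turns the commanded pose from where the row before left it, along the tool's axes as they then stand; what a row does not reach is not made up. A row lasts 1/12 s, in which the tool goes at most 41.7 mm and 7.16 degrees, less where a joint would pass 70% of its speed; a pose out of reach is approached as far as the arm can. A call with a gripper value outside its range is refused whole. The fingers move at their own pace and stop on an object; FORCE is the grip in N (left out, the last holds). Time passes only in rows, so rows that do not move let the fingers close. It gives the time, the measured TCP pose, the force, the opening and the grip force at its end, in the units of the state.
- arm.read_state(): the state, without advancing time (a new reading comes with each control period).
- imaging.grab_frame(name): name is "scene" or "top" or "wrist"; returns a dict with "img" (400x640x3 uint8, blue, green, red), "mtx" (3x3 intrinsics, pixels), "R" (3x3) and "t" (3): a world point X has camera coordinates R X + t; the wrist camera has in their place "tool_from_camera" (4x4, takes a point from camera to tool coordinates, whose origin is the TCP and whose axes are the flange's). Camera axes: x right, y down, z forward; pixel columns grow to the right and rows downward; lengths in m; the calibration is good to about 2 mm. The wrist camera is an equidistant fisheye: a pixel r from the principal point sees the ray r / f radians off the axis. A picture is of the moment at which its call begins: read the wrist's pose just before it. There is no depth.
- arm.hand_in(): hands the job in; it is judged then, once.
Trained networks look in a picture, given as the dict that the camera call returned (one of the last four; its "shot" number tells which), for a name from the list of things; names that differ only in an ending like _2 or _b are one class to them, and where a whole thing is asked for, a point or a joint stands for the part that bears it (a point fixed in the world has none). Each returns a list of dicts, best first, with "conf" (0 to 1); they miss things now and then, are a little off and sometimes report something else, mostly with a low value. They report only what shows in the picture. A call takes as long as a camera call. They do not tell look-alikes from the thing itself.
- imaging.spot_in(picture, thing): "position" ([x, y, z] in m, in world coordinates, good to about 4 mm: the middle of the surface that is visible of it).
- imaging.masks_of(picture, thing): "region" (400x640 bool, what is visible of it).
- imaging.place_of(picture, thing): "position" ([x, y, z] in m, in world coordinates, good to about 4 mm: a listed point, or the origin of a listed thing).
The state is a dict: "t": time; "qpos": joint angles; "qvel": joint speeds; "effort": joint torques, N m; "tcp_pos": TCP position; "orientation": TCP orientation; "ft_force": force on the tool from outside, world axes, zero at the start; "torque": the same for the moment, N m; "finger_gap": finger opening in m; "finger_force": force on a finger pad.
Only numpy, scipy, OpenCV 4.12 (cv2) and the standard library are available. Lean on these libraries where they do the work, as an engineer would, in place of code of your own. Each camera call takes 0.05 s, during which the arm holds its last target. There are 200 camera calls.

## Task

Three cast coupons sit free in their mould. Lift the white mould plate straight up off its two dowels, keeping it level, and lay it flat in the grey drain tray. Then carry each coupon to the walnut nest whose recess has its shape and seat it flat on the bottom of the recess. Let go of everything, and leave the beaker and the petri dish where they stand.

Things in the scene. Friction and masses are not known exactly. Their poses are not given: they have to be found in the camera images.
- mould_plate: White plate 120 x 180 x 22 mm (x, y, z), 0.36 kg; origin: centre of underside. Starts on a 12 mm thick fixed grey base, threaded on its two 10 mm dowels at x -36, y +-66 mm, which rise 6 mm above the plate's top (holes 11.6 mm). Lug to pinch on top: centre x +8, y 0; 36 mm along x, 20 mm wide (y), z 22 to 58 mm. The coupons stand flush in its three through cavities: not graspable until it is off.
- disc: Teal rigid cast coupon with pale chips: disc of 46 mm diameter, 22 mm thick, 45 g. Origin: centre of underside. Starts on the mould base (underside 12 mm above the table) in the mould plate's round cavity, at plate (24, 54) mm, with 2.5 mm play all round.
- square: Navy rigid cast coupon with pale chips: 44 x 44 mm (x and y along its sides), 22 mm thick, 50 g. Origin: centre of underside. Starts on the mould base (underside 12 mm above the table) in the mould plate's square cavity, at plate (24, -54) mm, with 2.5 mm play all round.
- bar: Coral red rigid cast coupon with pale chips: 26 (x) x 66 (y) mm, 22 mm thick, 45 g. Origin: centre of underside. Starts on the mould base (underside 12 mm above the table) in the mould plate's oblong cavity, at plate (-34, 0) mm, with 2.5 mm play all round.
- drain_tray: Grey fixed drain tray on the other side of the middle from the mould. Inside 145 (x) x 205 (y) mm; rib tops, on which the plate shall lie, 8 mm above the table; rim 22 mm. The mould plate goes in with its long side along the tray's long side (y), either way round, with 12 mm to spare on each side. Origin: centre of underside.
- nest_round: Dark walnut block, fixed, 78 (x) x 104 (y) x 15 mm, with a round recess of 56 mm diameter, 7 mm deep (its pale cork floor is 8 mm above the table), for the disc. Origin: centre of its underside; the recess is centred on it. The three nests are shuffled.
- nest_square: Dark walnut block, fixed, 78 (x) x 104 (y) x 15 mm, with a square recess of 54 x 54 mm (sides along x and y), 7 mm deep, floor 8 mm above the table, for the square. Origin: centre of its underside; the recess is centred on it.
- nest_bar: Dark walnut block, fixed, 78 (x) x 104 (y) x 15 mm, with an oblong recess of 36 (x) x 76 (y) mm, 7 mm deep, floor 8 mm above the table, for the bar. Origin: centre of its underside; the recess is centred on it.
- beaker: Bystander: glass beaker, 70 mm wide, 90 mm tall, loose. Origin: centre of its underside. Leave it alone.
- petri_dish: Bystander: petri dish with a teal sample, 87 mm wide, 14 mm tall, loose. Origin: centre of its underside. Leave it alone.
Mind the look-alikes: they are no part of the job. What is meant by the disc is not green, pink or red, and is the larger of those in its own colour.

How it is judged:
By the outcome, as a careful person would: the job done as asked, in the order asked, and still so for the second after the job is handed in, with the robot touching nothing.
It also fails if it takes over 115 s, if anything falls off the work surface, if the arm or the gripper's body presses on something with over 40 N, if the wrist force passes 120 N, or if a joint passes its speed limit or range.

## Working session

There is one attempt and no reset: what is moved stays moved. The work goes in short steps, Python scripts to look and compute and a shell command to move; the robot and the scene stay as the last step left them, time stands still between calls to the robot, and variables do not carry over. Pictures are saved under pics/ and viewed, at most 14 in all, crops included, and the job is handed in when it is done.

```bash
mkdir -p pics; ls
cat > h.py <<'E'
import numpy as np, cv2
from bench import arm, imaging
from scipy.spatial.transform import Rotation as Ro
def px2w(f,u,v,z):
    d=np.linalg.inv(f["mtx"])@np.array([u,v,1.]); R=np.array(f["R"]);t=np.array(f["t"])
    c=-R.T@t; d=R.T@d; return c+d*(z-c[2])/d[2]
def st():
    s=arm.read_state(); w,x,y,z=s["orientation"]; return s,Ro.from_quat([x,y,z,w]).as_matrix()
E
python3 - <<'E'
from h import *
s,R=st(); print(s["t"],s["tcp_pos"],R.round(3).tolist(),s["finger_gap"])
for n in("top","scene"):
    f=imaging.grab_frame(n); cv2.imwrite(f"pics/{n}0.png",f["img"])
    for th in "mould_plate disc square bar drain_tray nest_round nest_square nest_bar beaker petri_dish".split():
        print(n,th,[(np.round(d["position"],3).tolist(),round(d["conf"],2)) for d in imaging.place_of(f,th)][:5])
E
```

```text
pics
0.0 [0.20719386 0.50894718 0.24948039] [[-0.926, 0.377, -0.001], [0.377, 0.926, -0.002], [0.0, -0.002, -1.0]] 0.08546514722892681
top mould_plate [([0.474, 0.279, 0.011], 0.95), ([0.655, -0.097, 0.004], 0.34)]
top disc [([0.5, 0.333, 0.015], 0.65), ([0.755, 0.361, -0.001], 0.57), ([0.485, 0.438, -0.002], 0.54), ([0.646, 0.381, 0.001], 0.52), ([0.327, 0.287, -0.0], 0.41)]
top square [([0.492, 0.224, 0.01], 0.8)]
top bar [([0.438, 0.282, 0.01], 0.78)]
top drain_tray [([0.495, -0.283, 0.0], 0.95), ([0.649, 0.094, 0.003], 0.71), ([0.654, -0.097, 0.004], 0.6)]
top nest_round [([0.647, 0.091, 0.004], 0.8)]
top nest_square [([0.465, 0.015, 0.002], 0.79)]
top nest_bar [([0.655, -0.093, 0.002], 0.83), ([0.477, 0.282, 0.014], 0.31)]
top beaker [([0.721, 0.261, -0.003], 0.96)]
top petri_dish [([0.723, -0.261, 0.0], 0.71)]
scene mould_plate []
scene disc [([0.643, 0.38, -0.004], 0.78), ([0.482, 0.44, 0.0], 0.66), ([0.325, 0.289, -0.001], 0.56), ([0.753, 0.356, -0.006], 0.51), ([0.502, 0.329, 0.011], 0.39)]
scene square []
scene bar []
scene drain_tray [([0.493, -0.285, -0.002], 0.57)]
scene nest_round []
scene nest_square [([0.462, 0.013, -0.006], 0.82)]
scene nest_bar [([0.658, -0.098, 0.0], 0.83)]
scene beaker [([0.71, 0.263, 0.001], 0.63)]
scene petri_dish [([0.714, -0.255, -0.002], 0.88)]
```

View pics/top0.png

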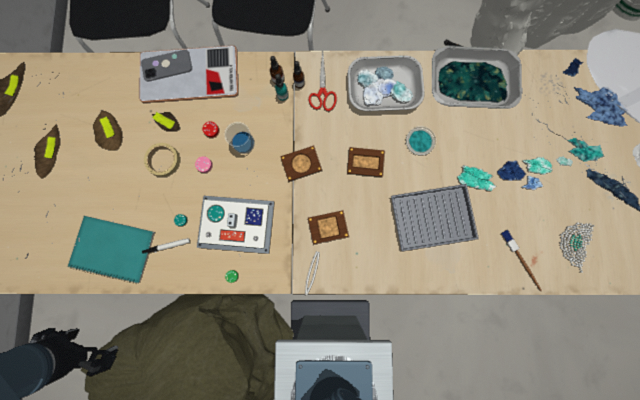

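View pics/scene0.png

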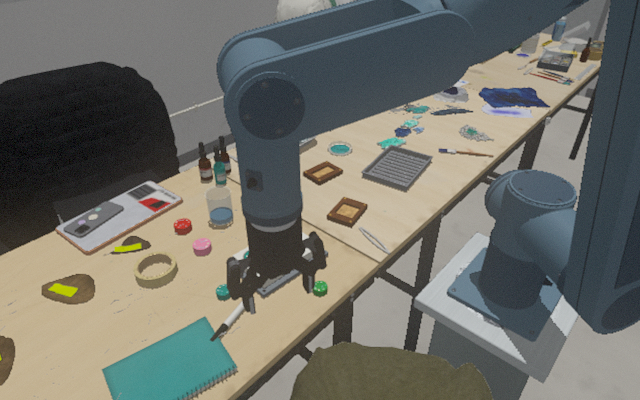

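The candidates for the disc in `top0` are teal in the mould (215,213), small teal (180,220), red (210,129), pink (204,164) and green (232,276). The description fits the teal one in the mould plate, which is the larger of the two teal ones. I'll confirm that in a crop while I measure the yaws.

```bash
cat >> h.py <<'E'
def rect(f,th,z,k=0):
    m=imaging.masks_of(f,th)
    out=[]
    for d in m[:3]:
        r=np.array(d["region"],np.uint8); v,u=np.nonzero(r)
        c,_=cv2.findContours(r,0,1); c=max(c,key=cv2.contourArea).reshape(-1,2)
        P=np.array([px2w(f,a,b,z)[:2] for a,b in c]).astype(np.float32)
        (cx,cy),(w,h),a=cv2.minAreaRect(P*1000)
        if w>h: w,h,a=h,w,a-90   # h long; a = angle of short side (x)
        a=(a+90)%180-90
        out.append((round(d["conf"],2),[round(float(x),1) for x in (cx,cy,w,h,a)],(int(u.mean()),int(v.mean()))))
    return out
E
python3 - <<'E'
from h import *
f=imaging.grab_frame("top"); 
for th,z in (("mould_plate",.034),("drain_tray",.022),("nest_round",.015),("nest_square",.015),("nest_bar",.015),("disc",.034),("square",.034),("bar",.034),("beaker",.05),("petri_dish",.014)):
    print(th,rect(f,th,z))
c=np.array(f["R"]).T@-np.array(f["t"]); print("cam",c, f["mtx"][0][0])
a=cv2.resize(f["img"][185:285,160:290],None,fx=5,fy=5,interpolation=cv2.INTER_CUBIC)
cv2.imwrite("pics/crop1.png",a)
a=cv2.resize(f["img"][120:260,270:400],None,fx=4,fy=4,interpolation=cv2.INTER_CUBIC)
cv2.imwrite("pics/crop2.png",a)
E
```

```text
mould_plate [(0.67, [472.1, 276.6, 119.9, 183.5, -4.6], (234, 224)), (0.67, [499.9, 328.5, 42.2, 45.5, 0.0], (216, 213))]
drain_tray [(0.68, [491.9, -285.5, 158.9, 217.4, 9.2], (434, 217))]
nest_round [(0.8, [649.2, 91.7, 80.2, 102.9, 18.9], (301, 163))]
nest_square [(0.61, [463.6, 13.0, 78.5, 104.8, 12.9], (328, 227))]
nest_bar [(0.77, [652.2, -95.9, 83.6, 103.1, -4.3], (366, 161))]
disc [(0.64, [481.6, 428.5, 33.6, 39.6, 0.0], (180, 220)), (0.59, [499.9, 327.1, 42.2, 42.7, 0.0], (216, 213)), (0.5, [640.6, 370.4, 44.0, 49.2, -0.1], (203, 164))]
square [(0.57, [490.1, 221.5, 44.8, 45.1, 0.0], (253, 216))]
bar [(0.68, [437.9, 278.7, 28.7, 68.6, -3.5], (233, 235))]
beaker [(0.64, [717.0, 264.8, 72.7, 100.6, -44.8], (239, 137)), (0.57, [461.3, 14.7, 73.4, 102.2, 14.0], (327, 227))]
petri_dish [(0.71, [716.0, -257.4, 80.5, 90.3, 44.6], (420, 140))]
cam [0.39971974 0.02531587 1.04983588] 365.01222315104616
```

View pics/crop1.png

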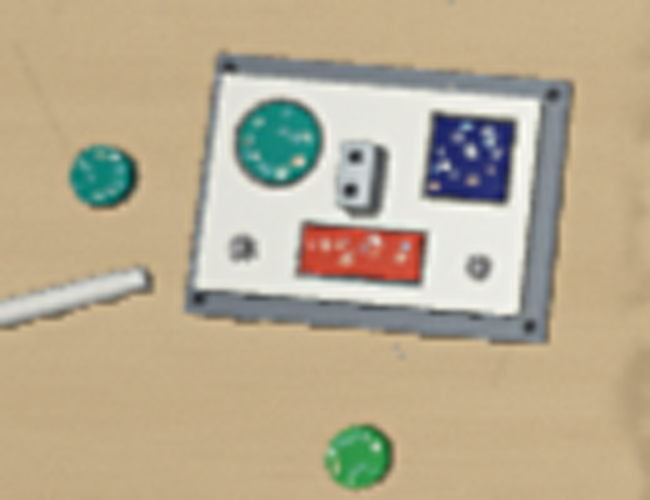

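View pics/crop2.png

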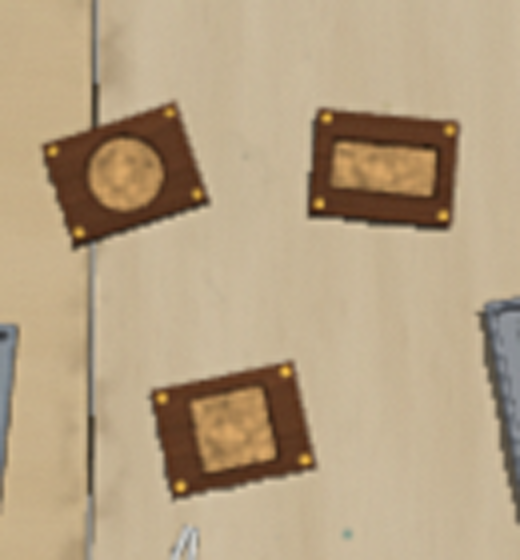

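The crop confirms the disc: the larger teal coupon at crop (279,142) is in the plate, and the smaller teal look-alike at (103,176) lies outside it. The plate yaw is about -4.6°, with the lug top at crop (358,160). In crop 2, the round nest is at left, the bar nest at right and the square nest at the bottom. Next I go above the lug.

```bash
cat >> h.py <<'E'
def go(x,y,z,yaw):
    "turn first (about tool z), then shift in the turned tool axes; yaw = world angle of tool y, deg, mod 180"
    s,R=st(); p=s["tcp_pos"]; a=np.degrees(np.arctan2(R[1,1],R[0,1])); d=(yaw-a+90)%180-90
    # tilt correction to vertical, ideal axes
    t=np.radians(a+d); Y=np.array([np.cos(t),np.sin(t),0]); Z=np.array([0,0,-1.]); X=np.cross(Y,Z)
    D=np.array([x,y,z])-p
    print("tilt err",np.round(R[:2,2],4),"turn about tool z rad",round(-np.radians(d),4),"shift mm",np.round([1000*D@X,1000*D@Y,1000*D@Z],1))
def wr2w(f,s,R,u,v,z):
    K=np.array(f["mtx"]); q=np.array([(u-K[0,2])/K[0,0],(v-K[1,2])/K[1,1]]); r=np.hypot(*q)
    d=np.array([*(q/r*np.sin(r)),np.cos(r)]) if r>1e-9 else np.array([0,0,1.])
    T=np.array(f["tool_from_camera"]); d=R@T[:3,:3]@d; o=R@T[:3,3]+np.array(s["tcp_pos"])
    return o+d*(z-o[2])/d[2]
E
python3 - <<'E'
from h import *
f=imaging.grab_frame("top")
l=px2w(f,160+358/5,185+160/5,.07); print("lug",l)
t=np.radians(-4.6); X=np.array([np.cos(t),np.sin(t)]); Y=np.array([-X[1],X[0]])
pl=np.array([.472,.277]); print("lug from plate",pl+.008*X)
for n,o in (("disc",(24,54)),("square",(24,-54)),("bar",(-34,0))): print(n,pl+(o[0]*X+o[1]*Y)/1000)
go(.481,.277,.2,85.4)
E
```

```text
lug [0.48682978 0.27504432 0.07      ]
lug from plate [0.47997423 0.27635841]
disc [0.50025343 0.32890129]
square [0.49159195 0.22124917]
bar [0.43810952 0.27972676]
tilt err [0. 0.] turn about tool z rad -0.3065 shift mm [-291.3 -209.7   50.3]
```

```bash
python3 -m crank '[[[0,0,0],[0,0,-0.0766],85],[[0,0,0],[0,0,-0.0766],85],[[0,0,0],[0,0,-0.0766],85],[[0,0,0],[0,0,-0.0766],85],[[-24.3,-17.5,4.2],[0,0,0],85],[[-24.3,-17.5,4.2],[0,0,0],85],[[-24.3,-17.5,4.2],[0,0,0],85],[[-24.3,-17.5,4.2],[0,0,0],85],[[-24.3,-17.5,4.2],[0,0,0],85],[[-24.3,-17.5,4.2],[0,0,0],85],[[-24.3,-17.5,4.2],[0,0,0],85],[[-24.3,-17.5,4.2],[0,0,0],85],[[-24.3,-17.5,4.2],[0,0,0],85],[[-24.3,-17.5,4.2],[0,0,0],85],[[-24.3,-17.5,4.2],[0,0,0],85],[[-24.3,-17.5,4.2],[0,0,0],85],[[0,0,0],[0,0,0],85],[[0,0,0],[0,0,0],85]]' 60
python3 - <<'E'
from h import *
s,R=st()
f=imaging.grab_frame("wrist"); cv2.imwrite("pics/w1.png",f["img"]); print(f["mtx"],np.round(f["tool_from_camera"],3).tolist())
for th in "mould_plate disc square bar".split():
    print(th,[(np.round(d["position"],4).tolist(),round(d["conf"],2)) for d in imaging.place_of(f,th)][:3])
np.save("w1.npy",np.array([*s["tcp_pos"],*R.ravel()]))
E
```

```text
t: 3.2
tcp_pos: [0.4821, 0.2755, 0.1994]
orientation: [-0.0, 0.042, 0.999, -0.0]
ft_force: [0.5, 0.8, -1.1]
finger_gap: 0.085
finger_force: 0.0
[[309.70691629   0.         318.88732912]
 [  0.         309.70691629 194.06764493]
 [  0.           0.           1.        ]] [[0.0, -0.961, -0.275, 0.07], [1.0, 0.0, -0.0, -0.001], [0.0, -0.275, 0.961, -0.123], [0.0, 0.0, 0.0, 1.0]]
mould_plate [([0.4727, 0.2787, 0.0065], 0.84)]
disc [([0.4986, 0.3267, 0.0135], 0.92), ([0.3226, 0.2908, 0.0013], 0.91), ([0.6486, 0.3765, 0.0002], 0.87)]
square [([0.4891, 0.2214, 0.009], 0.9)]
bar [([0.4402, 0.2814, 0.0118], 0.93)]
```

View pics/w1.png

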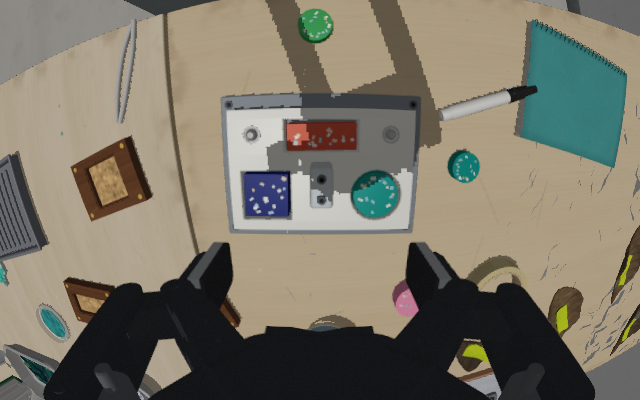

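The wrist picture shows the plate with dowels at (251,134) and (391,134) and lug bolts at (321,180) and (321,200). I'll compute the pose from these.

Run:
```python
from h import *
f=imaging.grab_frame("wrist"); s,R=st()
a=wr2w(f,s,R,251,133.5,.038);b=wr2w(f,s,R,391,133.5,.038); d=b-a
yaw=np.degrees(np.arctan2(d[1],d[0])); print(a,b,np.linalg.norm(d),"yaw",yaw)
t=np.radians(yaw);Y=np.array([np.cos(t),np.sin(t)]);X=np.array([Y[1],-Y[0]]);m=(a+b)[:2]/2
print("lug from dowels",m+.044*X,"centre",m+.036*X)
l=wr2w(f,s,R,321.5,190,.07); print("lug bolts",l)
for p,z in (((224,230),.012),((416,232),.012)): print(wr2w(f,s,R,*p,z))
for (n,p) in (("bar",(321.5,135.5)),("sq",(267.5,194.5)),("disc",(376,194.5))): print(n,wr2w(f,s,R,*p,.034))
```

```text
[0.42837998 0.21730189 0.038     ] [0.438536   0.34778841 0.038     ] 0.13088115089497313 yaw 85.54953002367145
lug from dowels [0.47732532 0.27913087] centre [0.46934944 0.27975165]
lug bolts [0.47946958 0.27910669 0.07      ]
[0.53297239 0.16562467 0.012     ]
[0.5524596  0.38110756 0.012     ]
bar [0.4366677  0.28269267 0.034     ]
sq [0.4896386  0.22545093 0.034     ]
disc [0.49801    0.33179831 0.034     ]
```

```bash
python3 -m crank '[[[3.8,2.2,14],[0,0,0],60],[[0,0,18],[0,0,0],60],[[0,0,18],[0,0,0],60],[[0,0,18],[0,0,0],60],[[0,0,18],[0,0,0],50],[[0,0,18],[0,0,0],50],[[0,0,16],[0,0,0],40],[[0,0,12],[0,0,0],40],[[0,0,9],[0,0,0],32],[[0,0,0],[0,0,0],28],[[0,0,0],[0,0,0],28]]' 60
python3 - <<'E'
from h import *
s,R=st(); f=imaging.grab_frame("wrist"); cv2.imwrite("pics/w2.png",f["img"][100:400,120:520])
E
```

```text
t: 4.42
tcp_pos: [0.4773, 0.2795, 0.0589]
orientation: [-0.0, 0.04, 0.999, -0.0]
ft_force: [0.8, -0.2, 0.1]
finger_gap: 0.028
finger_force: 0.0
```

View pics/w2.png

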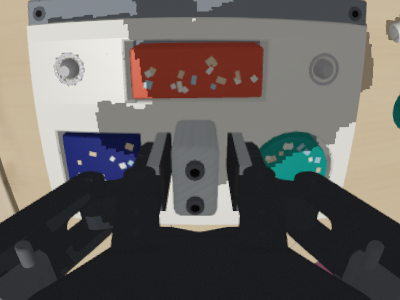

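The fingers straddle the lug, which sits about 2 mm toward -y of their middle (crop x 195 against 199). I'll shift by that, close and read the forces.

```bash
python3 -m crank '[[[0,-1.7,0],[0,0,0],26],[[0,0,0],[0,0,0],23],[[0,0,0],[0,0,0],20],[[0,0,0],[0,0,0],16],[[0,0,0],[0,0,0],16],[[0,0,0],[0,0,0],16]]' 60
```

```text
t: 4.97
tcp_pos: [0.4781, 0.2777, 0.0599]
orientation: [0.001, 0.04, 0.999, 0.0]
ft_force: [-1.9, 0.3, 6.9]
finger_gap: 0.0188
finger_force: 59.7
```

```bash
python3 -m crank '[[[0,0,-4],[0,0,0],16],[[0,0,-4],[0,0,0],16],[[0,0,-4],[0,0,0],16]]' 80; python3 -m crank '[[[0,0,-5],[0,0,0],16],[[0,0,-5],[0,0,0],16],[[0,0,-5],[0,0,0],16],[[0,0,-5],[0,0,0],16],[[0,0,-5],[0,0,0],16],[[0,0,-5],[0,0,0],16],[[0,0,-10],[0,0,0],16],[[0,0,-15],[0,0,0],16],[[0,0,-20],[0,0,0],16],[[0,0,-20],[0,0,0],16],[[0,0,0],[0,0,0],16]]'
python3 - <<'E'
from h import *
s,R=st(); f=imaging.grab_frame("wrist"); g=imaging.grab_frame("scene"); cv2.imwrite("pics/w3.png",np.hstack([f["img"][:,120:520],g["img"][150:,140:440].copy() if 0 else cv2.resize(g["img"][180:380,180:380],(400,400))]))
go(.4925,-.2845,.16,99.0)
f=imaging.grab_frame("top")
print(rect(f,"drain_tray",.022), [np.round(d["position"],4).tolist() for d in imaging.place_of(f,"drain_tray")][:1])
E
```

```text
t: 5.22
tcp_pos: [0.4773, 0.2773, 0.0708]
orientation: [-0.0, 0.04, 0.999, -0.0]
ft_force: [0.4, -0.0, -4.7]
finger_gap: 0.0184
finger_force: 78.4
t: 6.13
tcp_pos: [0.4799, 0.2783, 0.1706]
orientation: [0.004, 0.04, 0.999, 0.001]
ft_force: [1.6, 0.1, -2.9]
finger_gap: 0.0189
finger_force: 78.8
tilt err [0.002  0.0007] turn about tool z rad -0.2374 shift mm [  73.5 -557.5    6.7]
[(0.67, [491.4, -285.3, 162.9, 226.8, 9.9], (434, 217))] [[0.4934, -0.284, -0.0005]]
```

View pics/w3.png

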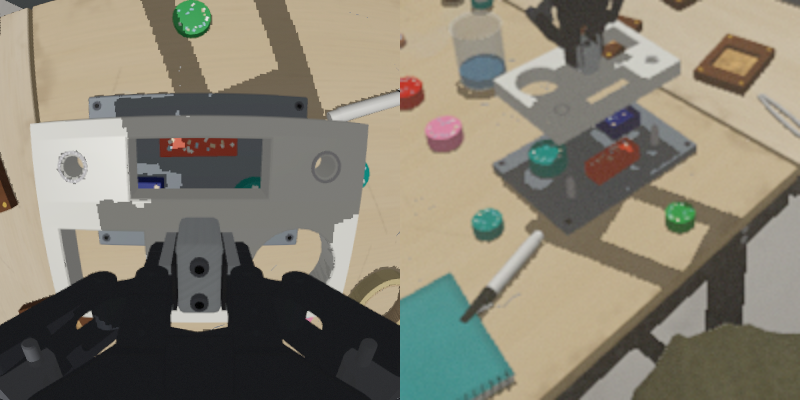

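The plate is off and level, and the coupons are standing on the base. The tray comes next.

Run:
```python
from h import *
go(.4994,-.2838,.165,99.4)
```

```text
tilt err [-0.0027 -0.0009] turn about tool z rad -0.2445 shift mm [ 6.900e+01 -5.571e+02 -5.000e-01]
```

```bash
python3 -m crank '[[[0,0,0],[0,0,-0.061],16],[[0,0,0],[0,0,-0.061],16],[[0,0,0],[0,0,-0.061],16],[[0,0,0],[0,0,-0.0615],16],[[1,-8,0],[0,0,0],16],[[2,-16,0],[0,0,0],16],[[3,-24.2,0],[0,0,0],16],[[3,-24.2,0],[0,0,0],16],[[3,-24.2,0],[0,0,0],16],[[3,-24.2,0],[0,0,0],16],[[3,-24.2,0],[0,0,0],16],[[3,-24.2,0],[0,0,0],16],[[3,-24.2,0],[0,0,0],16],[[3,-24.2,0],[0,0,0],16],[[3,-24.2,0],[0,0,0],16],[[3,-24.2,0],[0,0,0],16]]' && python3 -m crank '[[[3,-24.2,0],[0,0,0],16],[[3,-24.2,0],[0,0,0],16],[[3,-24.2,0],[0,0,0],16],[[3,-24.2,0],[0,0,0],16],[[3,-24.2,0],[0,0,0],16],[[3,-24.2,0],[0,0,0],16],[[3,-24.2,0],[0,0,0],16],[[3,-24.2,0],[0,0,0],16],[[3,-24.2,0],[0,0,0],16],[[3,-24.2,0],[0,0,0],16],[[3,-24.2,0],[0,0,0],16],[[2,-16,0],[0,0,0],16],[[1,-8,0],[0,0,0],16],[[0,0,0],[0,0,0],16],[[0,0,0],[0,0,0],16]]'
python3 - <<'E'
from h import *
f=imaging.grab_frame("wrist"); g=imaging.grab_frame("top"); cv2.imwrite("pics/w4.png",np.hstack([f["img"][:,120:520],cv2.resize(g["img"][150:280,370:500],(400,400))]))
go(.4994,-.2838,.056,99.4)
E
```

```text
t: 7.72
tcp_pos: [0.4875, 0.0081, 0.1651]
orientation: [-0.001, -0.081, 0.997, 0.0]
ft_force: [0.7, -1.1, -4.1]
finger_gap: 0.0187
finger_force: 78.6
t: 8.97
tcp_pos: [0.4998, -0.2819, 0.1653]
orientation: [-0.0, -0.081, 0.997, 0.001]
ft_force: [0.1, 1.0, -4.3]
finger_gap: 0.0188
finger_force: 78.7
tilt err [-0.0008  0.0013] turn about tool z rad 0.0006 shift mm [  1.1  -2.6 109.7]
```

View pics/w4.png

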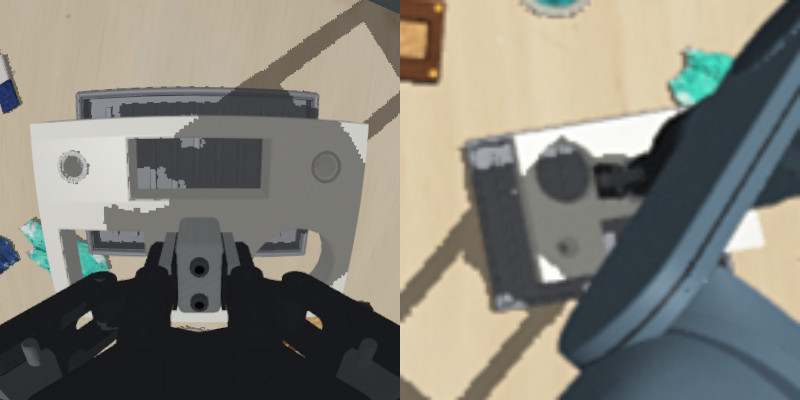

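```bash
python3 - <<'E'
from h import *
s,R=st(); f=imaging.grab_frame("wrist")
P=[wr2w(f,s,R,u,v,.022)[:2] for u,v in ((197,93),(438,94),(210,253),(426,253))]
print(np.round(P,4).tolist(), np.mean(P,0)); 
P=np.array(P); d=P[1]-P[0]; print(np.linalg.norm(d),np.linalg.norm(P[2]-P[0]),np.degrees(np.arctan2(d[1],d[0])))
E
python3 -m crank '[[[1,-2.6,10],[0,0,0],16],[[0,0,16],[0,0,0],16],[[0,0,16],[0,0,0],16],[[0,0,14],[0,0,0],16],[[0,0,10],[0,0,0],16],[[0,0,0],[0,0,0],16]]'
```

```text
[[0.4314, -0.4032], [0.3972, -0.191], [0.5848, -0.3784], [0.5492, -0.1643]] [ 0.49065006 -0.28424406]
0.21492034996334783 0.1554080859018325 99.14000721089059
t: 9.62
tcp_pos: [0.4984, -0.2836, 0.0972]
orientation: [-0.002, -0.082, 0.997, 0.002]
ft_force: [0.2, 0.2, -3.8]
finger_gap: 0.0187
finger_force: 78.5
```

```bash
python3 -m crank '[[[0,0,12],[0,0,0],16],[[0,0,12],[0,0,0],16],[[0,0,8],[0,0,0],16],[[0,0,4],[0,0,0],16],[[0,0,0],[0,0,0],16]]';python3 -m crank '[[[0,0,2],[0,0,0],16],[[0,0,1.5],[0,0,0],16],[[0,0,1],[0,0,0],16],[[0,0,0],[0,0,0],16]]'
```

```text
t: 10.03
tcp_pos: [0.4994, -0.2849, 0.0633]
orientation: [-0.0, -0.082, 0.997, 0.0]
ft_force: [0.5, 0.4, -3.0]
finger_gap: 0.0186
finger_force: 78.6
t: 10.37
tcp_pos: [0.4999, -0.2854, 0.0596]
orientation: [0.0, -0.082, 0.997, -0.0]
ft_force: [-0.2, 0.6, -3.9]
finger_gap: 0.0188
finger_force: 78.6
```

```bash
python3 -m crank '[[[0,0,1.5],[0,0,0],16],[[0,0,1],[0,0,0],16],[[0,0,0],[0,0,0],16]]';python3 -m crank '[[[0,0,1],[0,0,0],16],[[0,0,0.7],[0,0,0],16],[[0,0,0],[0,0,0],16]]'
```

```text
t: 10.62
tcp_pos: [0.4996, -0.2852, 0.0568]
orientation: [-0.0, -0.082, 0.997, 0.0]
ft_force: [-0.3, 0.6, -4.5]
finger_gap: 0.0189
finger_force: 78.6
t: 10.87
tcp_pos: [0.4998, -0.2854, 0.056]
orientation: [0.0, -0.082, 0.997, -0.0]
ft_force: [-2.3, 1.5, 4.4]
finger_gap: 0.0189
finger_force: 79.8
```

```bash
python3 -m crank '[[[0,0,0.2],[0,0,0],20],[[0,0,0],[0,0,0],26],[[0,0,0],[0,0,0],36],[[0,0,0],[0,0,0],40],[[0,0,0],[0,0,0],40],[[0,0,-10],[0,0,0],40],[[0,0,-20],[0,0,0],40],[[0,0,-30],[0,0,0],60],[[0,0,-30],[0,0,0],60],[[0,0,-30],[0,0,0],60],[[0,0,-20],[0,0,0],60],[[0,0,0],[0,0,0],60]]'
python3 - <<'E'
from h import *
f=imaging.grab_frame("wrist"); g=imaging.grab_frame("top"); cv2.imwrite("pics/w5.png",np.hstack([f["img"][:,120:520],cv2.resize(g["img"][180:280,180:280],(400,400))]))
for n in ("disc","square","bar"):
  print(n,rect(g,n,.034)); print([(np.round(d["position"],4).tolist(),round(d["conf"],2)) for d in imaging.place_of(g,n)][:5])
go(.490,.2225,.15,85.4)
E
```

```text
t: 11.87
tcp_pos: [0.502, -0.2871, 0.2012]
orientation: [0.004, -0.082, 0.997, -0.004]
ft_force: [0.3, -0.2, 0.4]
finger_gap: 0.0599
finger_force: 0.0
disc [(0.79, [640.6, 370.5, 44.0, 49.4, -0.1], (203, 164)), (0.68, [327.4, 278.3, 24.0, 30.2, 0.1], (231, 276)), (0.65, [499.9, 327.0, 42.2, 48.4, 0.0], (216, 213))]
[([0.6501, 0.3789, 0.0013], 0.8), ([0.4847, 0.4412, -0.0039], 0.68), ([0.5007, 0.3317, 0.0108], 0.66), ([0.3282, 0.2845, -0.0012], 0.54), ([0.7559, 0.3627, -0.0032], 0.51)]
square [(0.85, [490.1, 222.9, 39.2, 47.3, 0.0], (253, 217)), (0.27, [490.5, -278.3, 157.6, 212.5, 9.1], (419, 216))]
[([0.4939, 0.2246, 0.0091], 0.58), ([0.5017, 0.333, 0.016], 0.43), ([0.7259, -0.2578, 0.0025], 0.23)]
bar [(0.47, [438.8, 280.3, 25.7, 66.8, -4.0], (232, 235))]
[([0.4389, 0.2826, 0.0115], 0.74)]
tilt err [-0.0018  0.0016] turn about tool z rad 0.2443 shift mm [ 49.9 505.   43.8]
```

View pics/w5.png

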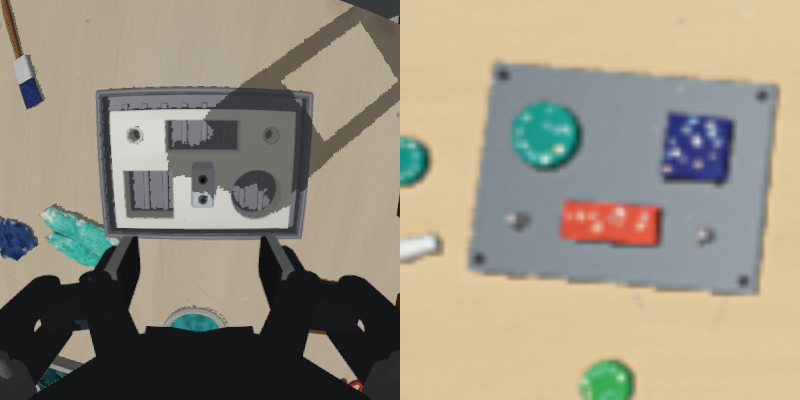

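The plate lies flat in the tray with its lug free, and the coupons stand undisturbed on the base. I take the square first.

```bash
python3 -m crank '[[[0,0,0],[0,0,0.061],70],[[0,0,0],[0,0,0.061],70],[[0,0,0],[0,0,0.061],70],[[0,0,0],[0,0,0.0613],70],[[1,10,1.5],[0,0,0],70],[[2,20,1.5],[0,0,0],70],[[3.5,35,3],[0,0,0],70],[[3.5,35,3],[0,0,0],70],[[3.5,35,3],[0,0,0],70],[[3.5,35,3],[0,0,0],70],[[3.5,35,3],[0,0,0],70],[[3.5,35,3],[0,0,0],70],[[3.5,35,3],[0,0,0],70],[[3.5,35,3],[0,0,0],70],[[3.5,35,3],[0,0,0],70],[[3.5,35,3],[0,0,0],70],[[3.5,35,3],[0,0,0],70],[[3.5,35,3],[0,0,0],70],[[3.5,35,3],[0,0,0],70],[[1.5,20,1.8],[0,0,0],70]]' 30; python3 -m crank '[[[0,0,0],[0,0,0],70],[[0,0,0],[0,0,0],70]]'
cat >> h.py <<'E'
def wrect(f,s,R,th,z,n=3):
    out=[]
    for d in imaging.masks_of(f,th)[:n]:
        r=np.array(d["region"],np.uint8); c,_=cv2.findContours(r,0,1); c=max(c,key=cv2.contourArea).reshape(-1,2)
        P=np.array([wr2w(f,s,R,a,b,z)[:2] for a,b in c]).astype(np.float32)
        (cx,cy),(w,h),a=cv2.minAreaRect(P*1000)
        if w>h: w,h,a=h,w,a-90
        out.append((round(d["conf"],2),[round(float(x),1) for x in (cx,cy,w,h,(a+90)%180-90)],c.mean(0).round().tolist()))
    return out
E
python3 - <<'E'
from h import *
s,R=st(); f=imaging.grab_frame("wrist"); cv2.imwrite("pics/w6.png",f["img"])
print(wrect(f,s,R,"square",.030)); print([np.round(d["position"],4).tolist() for d in imaging.place_of(f,"square")])
go(.490,.2235,.039,85.4)
E
```

```text
t: 13.93
tcp_pos: [0.4886, 0.2258, 0.1504]
orientation: [-0.001, 0.038, 0.999, 0.0]
ft_force: [0.4, -0.9, -0.7]
finger_gap: 0.0699
finger_force: 0.0
t: 14.1
tcp_pos: [0.4892, 0.2233, 0.1505]
orientation: [-0.001, 0.038, 0.999, -0.0]
ft_force: [0.4, 0.5, -0.0]
finger_gap: 0.0699
finger_force: 0.0
[(0.79, [490.4, 221.7, 44.8, 48.2, 84.4], [318.0, 196.0])]
[[0.4901, 0.2217, 0.0118]]
tilt err [-0.0006 -0.0005] turn about tool z rad 0.0 shift mm [  0.3   2.2 112. ]
```

View pics/w6.png

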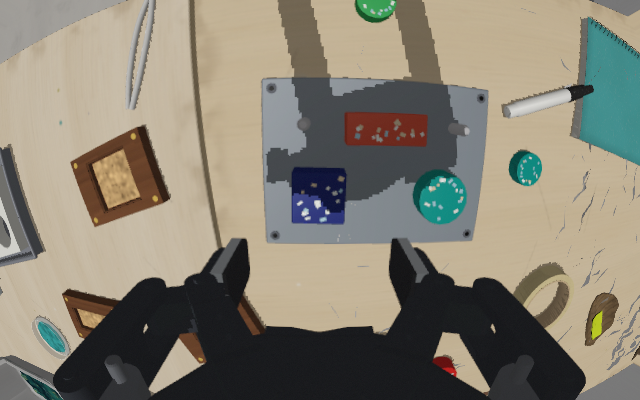

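The square lies at about (318,196), aligned and centred below the fingers. I'll descend and grip.

```bash
python3 -m crank '[[[0,-0.8,15],[0,0,0],68],[[0,0,20],[0,0,0],64],[[0,0,20],[0,0,0],64],[[0,0,20],[0,0,0],64],[[0,0,18],[0,0,0],64],[[0,0,12],[0,0,0],64],[[0,0,6],[0,0,0],64],[[0,0,0],[0,0,0],56],[[0,0,0],[0,0,0],48],[[0,0,0],[0,0,0],40],[[0,0,0],[0,0,0],40],[[0,0,0],[0,0,0],40],[[0,0,0],[0,0,0],40]]' 30; python3 -m crank '[[[0,0,-10],[0,0,0],40],[[0,0,-20],[0,0,0],40],[[0,0,-30],[0,0,0],40],[[0,0,-30],[0,0,0],40],[[0,0,0],[0,0,0],40]]'
python3 - <<'E'
from h import *
f=imaging.grab_frame("top"); print(rect(f,"nest_square",.015),[np.round(d["position"],4).tolist() for d in imaging.place_of(f,"nest_square")])
go(.4645,.0135,.13,102.9)
E
```

```text
t: 15.33
tcp_pos: [0.491, 0.2214, 0.0411]
orientation: [0.001, 0.04, 0.999, 0.0]
ft_force: [0.0, -1.9, 3.9]
finger_gap: 0.0428
finger_force: 31.7
t: 15.75
tcp_pos: [0.4937, 0.2224, 0.1366]
orientation: [0.005, 0.04, 0.999, 0.001]
ft_force: [2.3, 0.4, 0.1]
finger_gap: 0.043
finger_force: 31.3
[(0.72, [463.4, 14.2, 78.7, 104.1, 12.3], (328, 227))] [[0.4645, 0.0164, 0.0012]]
tilt err [0.0008 0.0002] turn about tool z rad -0.3051 shift mm [  71.4 -196.9    0.7]
```

```bash
python3 -m crank '[[[0,0,0],[0,0,-0.076],40],[[0,0,0],[0,0,-0.0765],40],[[0,0,0],[0,0,-0.0765],40],[[0,0,0],[0,0,-0.076],40],[[3.6,-10,0],[0,0,0],40],[[7.2,-20,0],[0,0,0],40],[[7.2,-20,0],[0,0,0],40],[[7.2,-20,0],[0,0,0],40],[[7.2,-20,0],[0,0,0],40],[[7.2,-20,0],[0,0,0],40],[[7.2,-20,0],[0,0,0],40],[[7.2,-20,0],[0,0,0],40],[[7.2,-20,0],[0,0,0],40],[[6.4,-17,0],[0,0,0],40],[[3.8,-10,0],[0,0,0],40],[[0,0,0],[0,0,0],40],[[0,0,0],[0,0,0],40]]'
python3 - <<'E'
from h import *
s,R=st(); f=imaging.grab_frame("wrist"); cv2.imwrite("pics/w7.png",f["img"])
print(wrect(f,s,R,"nest_square",.015)); print([np.round(d["position"],4).tolist() for d in imaging.place_of(f,"nest_square")]); print(wrect(f,s,R,"square",.13))
go(.4645,.0145,.0365,102.6)
E
```

```text
t: 17.32
tcp_pos: [0.4641, 0.013, 0.1298]
orientation: [-0.001, -0.111, 0.994, 0.0]
ft_force: [0.1, -0.2, -0.4]
finger_gap: 0.0429
finger_force: 31.3
[(0.81, [461.2, 12.3, 77.7, 105.7, 12.4], [320.0, 187.0])]
[[0.4589, 0.0091, -0.0036]]
[(0.64, [457.4, 10.7, 41.8, 47.5, -77.3], [319.0, 251.0])]
tilt err [-0.0003  0.0003] turn about tool z rad 0.0056 shift mm [-0.1  0.3 93.6]
```

View pics/w7.png

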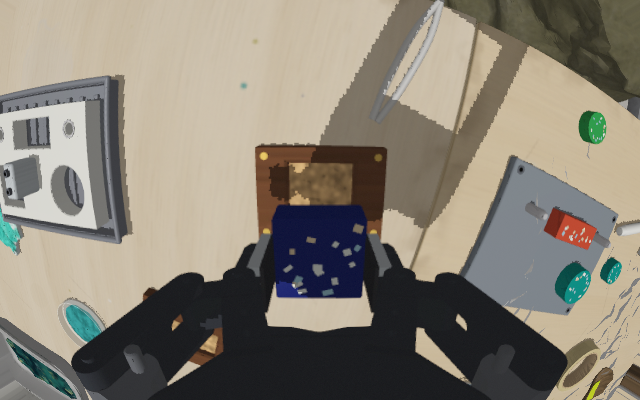

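Run:
```python
from h import *
s,R=st(); f=imaging.grab_frame("wrist"); print(s["tcp_pos"])
for z in (.1233,.1013): print(z,[np.round(wr2w(f,s,R,u,v,z)[:2],4).tolist() for u,v in ((319.5,206),(319.5,297))])
print(wrect(f,s,R,"square",.1233))
print("nest near edge, screws",[np.round(wr2w(f,s,R,u,v,.015)[:2],4).tolist() for u,v in ((257,146),(386,147),(263,156),(378,157),(320.5,164))])
```

```text
[0.46450086 0.01415644 0.13007454]
0.1233 [[0.4377, 0.0077], [0.4849, 0.0185]]
0.1013 [[0.4447, 0.0093], [0.4999, 0.022]]
[(0.83, [461.3, 12.9, 43.8, 50.2, -77.0], [319.0, 251.0])]
nest near edge, screws [[0.4353, -0.0429], [0.4133, 0.0558], [0.4421, -0.0367], [0.4226, 0.0517], [0.4385, 0.0088]]
```

```bash
python3 -m crank '[[[1,0,10],[0,0,0],40],[[0,0,18],[0,0,0],40],[[0,0,18],[0,0,0],40],[[0,0,16],[0,0,0],40],[[0,0,12],[0,0,0],40],[[0,0,8],[0,0,0],40],[[0,0,4],[0,0,0],40],[[0,0,2],[0,0,0],40],[[0,0,0],[0,0,0],40]]'; python3 -m crank '[[[0,0,2],[0,0,0],40],[[0,0,1.5],[0,0,0],40],[[0,0,0],[0,0,0],40]]'
```

```text
t: 18.37
tcp_pos: [0.4638, 0.0133, 0.0422]
orientation: [0.0, -0.112, 0.994, -0.0]
ft_force: [0.9, -0.5, -1.2]
finger_gap: 0.0431
finger_force: 31.3
t: 18.62
tcp_pos: [0.4638, 0.0131, 0.039]
orientation: [0.0, -0.112, 0.994, -0.0]
ft_force: [0.1, 0.1, -0.8]
finger_gap: 0.0428
finger_force: 31.3
```

```bash
python3 -m crank '[[[0,0,1.2],[0,0,0],40],[[0,0,0],[0,0,0],40]]';  python3 -m crank '[[[0,0,1],[0,0,0],40],[[0,0,0],[0,0,0],40]]'
```

```text
t: 18.78
tcp_pos: [0.4637, 0.0131, 0.0376]
orientation: [0.0, -0.112, 0.994, -0.0]
ft_force: [-0.8, -0.4, -1.9]
finger_gap: 0.0433
finger_force: 31.3
t: 18.95
tcp_pos: [0.4638, 0.0131, 0.0371]
orientation: [0.0, -0.112, 0.994, -0.0]
ft_force: [-3.0, 0.3, 5.5]
finger_gap: 0.0431
finger_force: 31.9
```

```bash
python3 -m crank '[[[0,0,0],[0,0,0],46],[[0,0,0],[0,0,0],52],[[0,0,0],[0,0,0],56],[[0,0,0],[0,0,0],56],[[0,0,-10],[0,0,0],60],[[0,0,-20],[0,0,0],60],[[0,0,-30],[0,0,0],70],[[0,0,-30],[0,0,0],70],[[0,0,-22],[0,0,0],70],[[0,0,0],[0,0,0],70],[[0,0,0],[0,0,0],70]]'
python3 - <<'E'
from h import *
s,R=st(); f=imaging.grab_frame("wrist"); g=imaging.grab_frame("scene"); cv2.imwrite("pics/w8.png",np.hstack([f["img"][60:360,180:480],cv2.resize(g["img"][170:250,300:400],(375,300))]))
print(wrect(f,s,R,"square",.028))
go(.500,.330,.15,85.4)
E
```

```text
t: 19.87
tcp_pos: [0.4645, 0.0129, 0.1496]
orientation: [0.002, -0.112, 0.994, -0.001]
ft_force: [-0.2, 0.4, 0.4]
finger_gap: 0.0701
finger_force: 0.0
[(0.66, [462.8, 12.5, 44.3, 47.5, -78.4], [320.0, 191.0]), (0.59, [499.0, 322.6, 44.7, 69.4, -13.5], [563.0, 275.0]), (0.43, [598.5, 74.8, 19.1, 88.2, 17.2], [351.0, 326.0])]
tilt err [-0.0024  0.0005] turn about tool z rad 0.3051 shift mm [-11.8 318.7  -2.7]
```

View pics/w8.png

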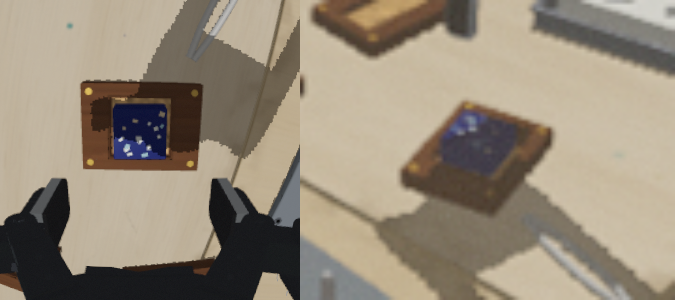

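The square is seated inside its recess, with cork margins on all sides and its edges parallel. The disc comes next.

```bash
python3 -m crank '[[[0,0,0],[0,0,0.076],70],[[0,0,0],[0,0,0.0765],70],[[0,0,0],[0,0,0.0765],70],[[0,0,0],[0,0,0.076],70],[[-0.9,10,0],[0,0,0],70],[[-1,20,0],[0,0,0],70],[[-1,32,0],[0,0,0],70],[[-1,32,0],[0,0,0],70],[[-1,32,0],[0,0,0],70],[[-1,32,0],[0,0,0],70],[[-1,32,0],[0,0,0],70],[[-1,32,0],[0,0,0],70],[[-1,32,0],[0,0,0],70],[[-1,32,0],[0,0,0],70],[[-1,20,0],[0,0,0],70],[[-0.9,12.7,0],[0,0,0],70],[[0,0,0],[0,0,0],70],[[0,0,0],[0,0,0],70],[[0,0,0],[0,0,0],70]]'
python3 - <<'E'
from h import *
s,R=st(); f=imaging.grab_frame("wrist"); cv2.imwrite("pics/w9.png",f["img"][60:360,150:500])
print(wrect(f,s,R,"disc",.031)); print([np.round(d["position"],4).tolist() for d in imaging.place_of(f,"disc")])
go(.500,.330,.0395,85.4)
E
```

```text
t: 21.6
tcp_pos: [0.5004, 0.3289, 0.1478]
orientation: [-0.001, 0.04, 0.999, -0.001]
ft_force: [-0.0, 0.1, -0.3]
finger_gap: 0.07
finger_force: 0.0
[(0.79, [499.5, 329.3, 44.9, 48.8, 85.5], [320.0, 194.0]), (0.75, [478.5, 428.0, 32.1, 38.3, -33.8], [437.0, 161.0]), (0.74, [344.7, 286.9, 16.8, 33.1, -10.0], [252.0, 7.0])]
[[0.4823, 0.4406, -0.0028], [0.6492, 0.3789, -0.0012], [0.3225, 0.2862, 0.0008]]
tilt err [-0.0004 -0.0004] turn about tool z rad -0.0012 shift mm [  1.1   1.3 109. ]
```

View pics/w9.png

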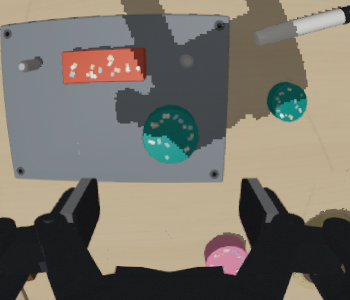

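The large teal disc on the base at crop (170,134) is centred under the fingers, and the small look-alike at (287,101) is well clear. I'll grip.

```bash
python3 -m crank '[[[0.5,0.3,15],[0,0,0],68],[[0,0,20],[0,0,0],66],[[0,0,20],[0,0,0],66],[[0,0,20],[0,0,0],66],[[0,0,16],[0,0,0],66],[[0,0,11],[0,0,0],66],[[0,0,6.5],[0,0,0],66],[[0,0,0],[0,0,0],58],[[0,0,0],[0,0,0],50],[[0,0,0],[0,0,0],42],[[0,0,0],[0,0,0],42],[[0,0,0],[0,0,0],42],[[0,0,0],[0,0,0],42]]' 30; python3 -m crank '[[[0,0,-10],[0,0,0],42],[[0,0,-20],[0,0,0],42],[[0,0,-30],[0,0,0],42],[[0,0,-30],[0,0,0],42],[[0,0,0],[0,0,0],42],[[0,0,0],[0,0,0],42]]'
python3 - <<'E'
from h import *
f=imaging.grab_frame("top"); print(rect(f,"nest_round",.015),[np.round(d["position"],4).tolist() for d in imaging.place_of(f,"nest_round")])
go(.6485,.0915,.13,85.4)
E
```

```text
t: 22.83
tcp_pos: [0.5012, 0.3305, 0.0411]
orientation: [0.001, 0.04, 0.999, 0.0]
ft_force: [1.0, 0.2, 4.7]
finger_gap: 0.0445
finger_force: 31.0
t: 23.33
tcp_pos: [0.5017, 0.3308, 0.1329]
orientation: [0.002, 0.04, 0.999, 0.001]
ft_force: [-0.2, -0.3, -0.8]
finger_gap: 0.0444
finger_force: 30.7
[(0.98, [647.7, 91.6, 81.0, 102.2, 18.8], (301, 163))] [[0.649, 0.0932, 0.0034]]
tilt err [-0.0021 -0.0009] turn about tool z rad 0.0001 shift mm [-167.7 -225.6   -1. ]
```

```bash
python3 -m crank '[[[-7,-9.4,0],[0,0,0],42],[[-14,-18.8,0],[0,0,0],42],[[-14,-18.8,0],[0,0,0],42],[[-14,-18.8,0],[0,0,0],42],[[-14,-18.8,0],[0,0,0],42],[[-14,-18.8,0],[0,0,0],42],[[-14,-18.8,0],[0,0,0],42],[[-14,-18.8,0],[0,0,0],42],[[-14,-18.8,0],[0,0,0],42],[[-14,-18.8,0],[0,0,0],42],[[-14,-18.8,0],[0,0,0],42],[[-14,-18.8,0],[0,0,0],42],[[-6.7,-9.4,0],[0,0,0],42],[[0,0,0],[0,0,0],42],[[0,0,0],[0,0,0],42],[[0,0,0],[0,0,0],42]]'
python3 - <<'E'
from h import *
s,R=st(); f=imaging.grab_frame("wrist"); cv2.imwrite("pics/w10.png",f["img"][80:380,140:500])
print(s["tcp_pos"],wrect(f,s,R,"nest_round",.015)); print([np.round(d["position"],4).tolist() for d in imaging.place_of(f,"nest_round")]); print(wrect(f,s,R,"disc",.123))
go(.6485,.092,.037,85.4)
E
```

```text
t: 24.82
tcp_pos: [0.6485, 0.0927, 0.1294]
orientation: [-0.001, 0.04, 0.999, 0.0]
ft_force: [0.8, -0.2, -1.1]
finger_gap: 0.0443
finger_force: 30.7
[0.64853955 0.09270731 0.12936356] [(0.94, [648.3, 91.2, 80.4, 105.2, 18.1], [321.0, 185.0])]
[[0.6497, 0.0928, 0.0012]]
[(0.94, [528.5, 277.0, 18.4, 28.8, 21.7], [610.0, 31.0]), (0.93, [644.2, 92.4, 44.1, 50.1, 85.4], [319.0, 250.0]), (0.88, [614.9, 247.1, 25.2, 37.7, -11.2], [583.0, 171.0])]
tilt err [-0.0002  0.0002] turn about tool z rad 0.0017 shift mm [ 0.4 -1.2 93.1]
```

View pics/w10.png

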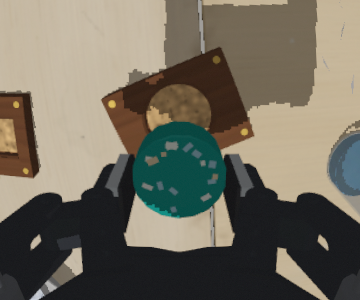

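The disc is held over the round nest with the two lined up within about 2 mm, and the beaker at the right edge is clear. I'll lower it.

```bash
python3 -m crank '[[[0,-0.8,10],[0,0,0],42],[[0,0,18],[0,0,0],42],[[0,0,18],[0,0,0],42],[[0,0,16],[0,0,0],42],[[0,0,12],[0,0,0],42],[[0,0,8],[0,0,0],42],[[0,0,5],[0,0,0],42],[[0,0,2],[0,0,0],42],[[0,0,0],[0,0,0],42]]'; python3 -m crank '[[[0,0,1],[0,0,0],42],[[0,0,1],[0,0,0],42],[[0,0,0],[0,0,0],42]]';  python3 -m crank '[[[0,0,0.8],[0,0,0],42],[[0,0,0],[0,0,0],42]]'
```

```text
t: 25.77
tcp_pos: [0.6496, 0.0911, 0.0409]
orientation: [0.0, 0.04, 0.999, -0.0]
ft_force: [0.9, -0.2, -0.4]
finger_gap: 0.0445
finger_force: 30.7
t: 26.02
tcp_pos: [0.6498, 0.0911, 0.0396]
orientation: [0.001, 0.04, 0.999, -0.0]
ft_force: [-0.3, -0.0, -0.8]
finger_gap: 0.0441
finger_force: 30.7
t: 26.18
tcp_pos: [0.6496, 0.0911, 0.0385]
orientation: [0.0, 0.04, 0.999, -0.0]
ft_force: [0.4, 0.2, -0.9]
finger_gap: 0.0446
finger_force: 30.7
```

```bash
python3 -m crank '[[[0,0,0.8],[0,0,0],42],[[0,0,0],[0,0,0],42]]';  python3 -m crank '[[[0,0,0.8],[0,0,0],42],[[0,0,0],[0,0,0],42]]'
```

```text
t: 26.35
tcp_pos: [0.6494, 0.0911, 0.0374]
orientation: [-0.0, 0.04, 0.999, -0.0]
ft_force: [0.2, -0.3, -0.5]
finger_gap: 0.0445
finger_force: 30.7
t: 26.52
tcp_pos: [0.6495, 0.0911, 0.0371]
orientation: [0.0, 0.04, 0.999, -0.0]
ft_force: [-1.1, -0.2, 3.4]
finger_gap: 0.0451
finger_force: 31.1
```

```bash
python3 -m crank '[[[0,0,0],[0,0,0],48],[[0,0,0],[0,0,0],54],[[0,0,0],[0,0,0],57],[[0,0,0],[0,0,0],57],[[0,0,-10],[0,0,0],60],[[0,0,-20],[0,0,0],60],[[0,0,-30],[0,0,0],60],[[0,0,-30],[0,0,0],60],[[0,0,-23],[0,0,0],60],[[0,0,0],[0,0,0],60],[[0,0,0],[0,0,0],60]]'
python3 - <<'E'
from h import *
s,R=st(); f=imaging.grab_frame("wrist"); g=imaging.grab_frame("top"); cv2.imwrite("pics/w11.png",f["img"][80:280,220:420])
cv2.imwrite("pics/w11.png",np.hstack([cv2.resize(f["img"][80:280,220:420],(400,400)),cv2.resize(g["img"][125:245,280:400],(400,400))]))
print(np.round(s["qpos"],2)); go(.4385,.281,.15,-4.6); go(.4385,.281,.15,-4.5)
E
```

```text
t: 27.43
tcp_pos: [0.6507, 0.0911, 0.1524]
orientation: [0.002, 0.04, 0.999, 0.0]
ft_force: [-1.1, -0.5, -0.9]
finger_gap: 0.06
finger_force: 0.0
[-0.03  0.52  1.39  0.    1.23 -1.52]
tilt err [-0.0011 -0.    ] turn about tool z rad -1.5707 shift mm [-172.4  224.9   -0.8]
tilt err [-0.0011 -0.    ] turn about tool z rad 1.5691 shift mm [ 172.8 -224.6   -0.8]
```

View pics/w11.png

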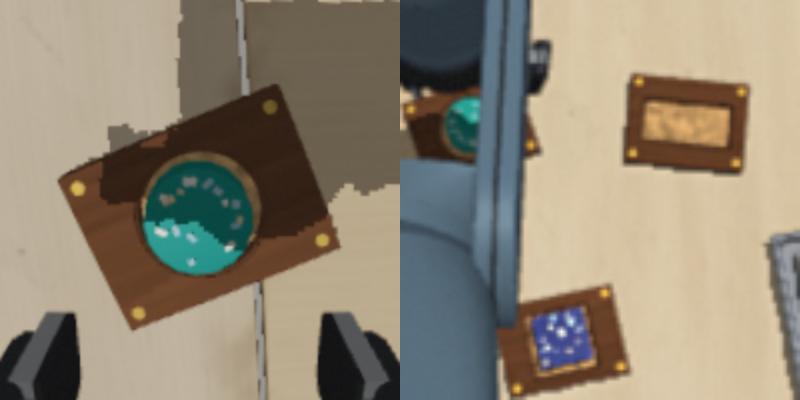

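Both coupons are seated inside their recesses with a margin all round. For the bar I turn 90° to grip across its 26 mm width.

```bash
python3 -m crank '[[[0,0,0],[0,0,0.1208],50],[[0,0,0],[0,0,0.1208],50],[[0,0,0],[0,0,0.1208],50],[[0,0,0],[0,0,0.1208],50],[[0,0,0],[0,0,0.1208],50],[[0,0,0],[0,0,0.1208],50],[[0,0,0],[0,0,0.1208],50],[[0,0,0],[0,0,0.1208],50],[[0,0,0],[0,0,0.1208],50],[[0,0,0],[0,0,0.1208],50],[[0,0,0],[0,0,0.1208],50],[[0,0,0],[0,0,0.1208],50],[[0,0,0],[0,0,0.1208],50],[[0,0,0],[0,0,0],50]]'
python3 -m crank '[[[7,-9,0],[0,0,0],50],[[16,-21,0],[0,0,0],50],[[16,-21,0],[0,0,0],50],[[16,-21,0],[0,0,0],50],[[16,-21,0],[0,0,0],50],[[16,-21,0],[0,0,0],50],[[16,-21,0],[0,0,0],50],[[16,-21,0],[0,0,0],50],[[16,-21,0],[0,0,0],50],[[16,-21,0],[0,0,0],50],[[16,-21,0],[0,0,0],50],[[5,-6,0],[0,0,0],50],[[0,0,0],[0,0,0],50],[[0,0,0],[0,0,0],50],[[0,0,0],[0,0,0],50]]'
python3 - <<'E'
from h import *
s,R=st(); f=imaging.grab_frame("wrist"); cv2.imwrite("pics/w12.png",f["img"][60:360,140:500])
print(s["tcp_pos"],wrect(f,s,R,"bar",.031)); print([np.round(d["position"],4).tolist() for d in imaging.place_of(f,"bar")])
go(.4385,.281,.04,-4.6)
E
```

```text
t: 28.7
tcp_pos: [0.6484, 0.0911, 0.1476]
orientation: [-0.001, 0.736, 0.677, -0.001]
ft_force: [-0.7, -0.7, -0.4]
finger_gap: 0.0498
finger_force: 0.0
t: 29.95
tcp_pos: [0.4396, 0.28, 0.1496]
orientation: [0.0, 0.734, 0.679, 0.0]
ft_force: [-0.1, -0.6, 0.5]
finger_gap: 0.0503
finger_force: 0.0
[0.43960599 0.27999769 0.14955867] [(0.76, [438.3, 281.4, 27.1, 70.4, -3.7], [318.0, 191.0])]
[[0.4406, 0.2824, 0.011]]
tilt err [ 0.0001 -0.0001] turn about tool z rad -0.0005 shift mm [  1.2  -1.4 109.5]
```

View pics/w12.png

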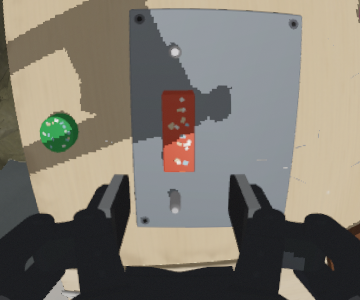

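The bar at crop (179,131) is centred between the fingers and parallel, and the dowels are clear of them. I'll grip.

```bash
python3 -m crank '[[[1,-0.8,15],[0,0,0],50],[[0,0,20],[0,0,0],50],[[0,0,20],[0,0,0],50],[[0,0,20],[0,0,0],50],[[0,0,16],[0,0,0],50],[[0,0,11],[0,0,0],50],[[0,0,7.5],[0,0,0],50],[[0,0,0],[0,0,0],42],[[0,0,0],[0,0,0],34],[[0,0,0],[0,0,0],26],[[0,0,0],[0,0,0],22],[[0,0,0],[0,0,0],22],[[0,0,0],[0,0,0],22]]' 30; python3 -m crank '[[[0,0,-10],[0,0,0],22],[[0,0,-20],[0,0,0],22],[[0,0,-30],[0,0,0],22],[[0,0,-30],[0,0,0],22],[[0,0,0],[0,0,0],22],[[0,0,0],[0,0,0],22]]'
python3 - <<'E'
from h import *
f=imaging.grab_frame("top"); print(rect(f,"nest_bar",.015),[np.round(d["position"],4).tolist() for d in imaging.place_of(f,"nest_bar")])
go(.6535,-.0955,.13,-4.2)
E
```

```text
t: 31.18
tcp_pos: [0.4387, 0.2817, 0.0409]
orientation: [0.0, 0.735, 0.678, 0.001]
ft_force: [0.4, -0.8, 3.0]
finger_gap: 0.0252
finger_force: 30.1
t: 31.68
tcp_pos: [0.4395, 0.2821, 0.1328]
orientation: [0.001, 0.735, 0.678, 0.002]
ft_force: [-0.6, 0.4, -0.2]
finger_gap: 0.0251
finger_force: 29.8
[(0.84, [651.9, -95.6, 80.7, 104.7, -5.7], (365, 162))] []
tilt err [-0.0017 -0.0006] turn about tool z rad -0.0065 shift mm [-359.9  243.2   -0.6]
```

```bash
python3 -m crank '[[[-9,6,0],[0,0,0],22],[[-18,12,0],[0,0,0],22],[[-18.6,12.6,0],[0,0,0],22],[[-18.6,12.6,0],[0,0,0],22],[[-18.6,12.6,0],[0,0,0],22],[[-18.6,12.6,0],[0,0,0],22],[[-18.6,12.6,0],[0,0,0],22],[[-18.6,12.6,0],[0,0,0],22],[[-18.6,12.6,0],[0,0,0],22],[[-18.6,12.6,0],[0,0,0],22],[[-18.6,12.6,0],[0,0,0],22],[[-18.6,12.6,0],[0,0,0],22],[[-18.6,12.6,0],[0,0,0],22],[[-18.6,12.6,0],[0,0,0],22],[[-18.6,12.6,0],[0,0,0],22],[[-18.6,12.6,0],[0,0,0],22],[[-18.6,12.6,0],[0,0,0],22],[[-18.6,12.6,0],[0,0,0],22],[[-18.6,12.6,0],[0,0,0],22],[[-16.7,9.5,0],[0,0,0],22]]'; python3 -m crank '[[[0,0,0],[0,0,0],22],[[0,0,0],[0,0,0],22],[[0,0,0],[0,0,0],22]]'
python3 - <<'E'
from h import *
s,R=st(); f=imaging.grab_frame("wrist"); cv2.imwrite("pics/w13.png",f["img"][80:380,140:500])
print(s["tcp_pos"],wrect(f,s,R,"nest_bar",.015)); print([np.round(d["position"],4).tolist() for d in imaging.place_of(f,"nest_bar")]); print(wrect(f,s,R,"bar",.123))
go(.652,-.0955,.037,-4.5)
E
```

```text
t: 33.5
tcp_pos: [0.6504, -0.0987, 0.1284]
orientation: [-0.001, 0.735, 0.678, -0.001]
ft_force: [-0.5, -0.7, -0.7]
finger_gap: 0.0253
finger_force: 29.8
t: 33.75
tcp_pos: [0.6494, -0.0964, 0.1288]
orientation: [-0.001, 0.735, 0.678, -0.001]
ft_force: [-0.6, -0.3, -0.6]
finger_gap: 0.0246
finger_force: 29.8
[ 0.64938388 -0.09644031  0.12880887] [(0.64, [653.9, -89.1, 78.4, 90.0, -5.9], [324.0, 180.0])]
[[0.6592, -0.0953, -0.0028]]
[(0.74, [649.3, -93.6, 25.9, 69.5, -4.2], [319.0, 248.0])]
tilt err [-0.0006  0.0003] turn about tool z rad -0.0002 shift mm [ 0.2  2.  93. ]
```

View pics/w13.png

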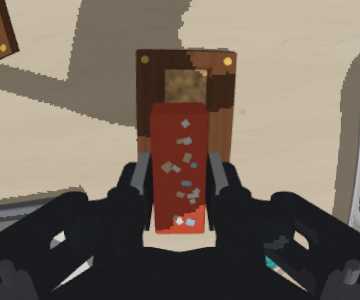

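The nest appears about 4–5 mm to the tool's +y, since its screw midpoint is at crop x 186.5 and the bar's is at 179.5. I'll correct this, recheck and lower part way.

```bash
python3 -m crank '[[[0,4,10],[0,0,0],22],[[0,0,16],[0,0,0],22],[[0,0,16],[0,0,0],22],[[0,0,12],[0,0,0],22],[[0,0,6],[0,0,0],22],[[0,0,0],[0,0,0],22],[[0,0,0],[0,0,0],22]]'
python3 - <<'E'
from h import *
s,R=st(); f=imaging.grab_frame("wrist"); cv2.imwrite("pics/w14.png",cv2.resize(f["img"][100:340,220:420],None,fx=2.5,fy=2.5,interpolation=cv2.INTER_CUBIC))
print(s["tcp_pos"],wrect(f,s,R,"nest_bar",.015)); b=s["tcp_pos"][2]-.0285; print(b,wrect(f,s,R,"bar",b+.022))
E
```

```text
t: 34.53
tcp_pos: [0.6544, -0.0966, 0.0699]
orientation: [-0.0, 0.735, 0.678, -0.0]
ft_force: [0.0, 0.1, -0.4]
finger_gap: 0.025
finger_force: 29.8
[ 0.65442602 -0.09664394  0.06988496] [(0.82, [654.7, -81.9, 77.2, 79.3, 84.5], [317.0, 188.0])]
0.04138495876927821 [(0.87, [654.0, -94.1, 25.5, 69.8, -4.4], [319.0, 247.0])]
```

View pics/w14.png

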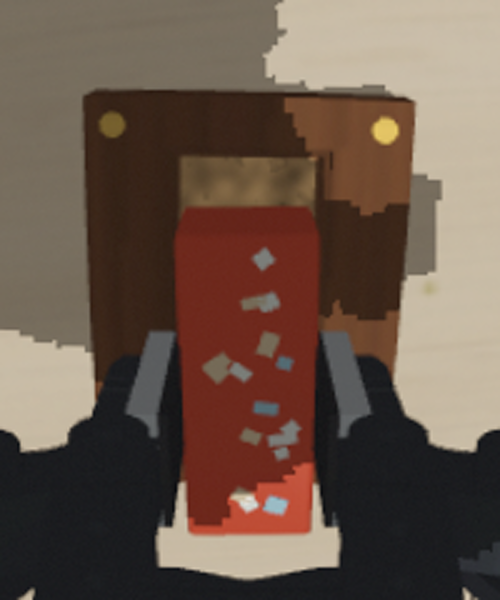

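I have now viewed 18 pictures, which is over the limit of 14, so I'll view no more and check by numbers only. In the last one the bar (front edge about x 247) is centred on the recess (180–318). I'll check its fit lengthwise.

Run:
```python
from h import *
s,R=st(); f=imaging.grab_frame("wrist"); print(s["tcp_pos"])
b=wr2w(f,s,R,318.8,182.8,s["tcp_pos"][2]-.0285); r=wr2w(f,s,R,319.6,162.8,.015); n=wr2w(f,s,R,319.5,138.5,.015)
print("bar near edge",b,"centre",b[1]-.033,"recess near edge",r,"centre",r[1]-.038,"nest edge",n,"centre",n[1]-.052)
```

```text
[ 0.65516268 -0.09701346  0.07119785]
bar near edge [ 0.65738584 -0.06558645  0.04269785] centre -0.09858645083470122 recess near edge [ 0.65831952 -0.0603915   0.015     ] centre -0.09839150418182849 nest edge [ 0.65939884 -0.04605908  0.015     ] centre -0.09805908249438142
```

Lengthwise the bar is also aligned, with centres at -0.0986 and -0.0984. I'll lower it.

```bash
python3 -m crank '[[[0,0,10],[0,0,0],22],[[0,0,10],[0,0,0],22],[[0,0,6],[0,0,0],22],[[0,0,3],[0,0,0],22],[[0,0,0],[0,0,0],22]]'; python3 -m crank '[[[0,0,1.2],[0,0,0],22],[[0,0,0],[0,0,0],22]]';  python3 -m crank '[[[0,0,0.8],[0,0,0],22],[[0,0,0],[0,0,0],22]]'
```

```text
t: 35.15
tcp_pos: [0.6534, -0.0965, 0.0394]
orientation: [-0.001, 0.735, 0.678, -0.001]
ft_force: [0.5, 0.0, -0.6]
finger_gap: 0.0251
finger_force: 29.8
t: 35.32
tcp_pos: [0.6545, -0.0969, 0.0398]
orientation: [0.0, 0.735, 0.678, -0.0]
ft_force: [0.4, 1.0, -0.1]
finger_gap: 0.0254
finger_force: 29.8
t: 35.48
tcp_pos: [0.6546, -0.0969, 0.0394]
orientation: [0.0, 0.735, 0.678, 0.0]
ft_force: [-0.1, -0.9, -0.4]
finger_gap: 0.0252
finger_force: 29.8
```

```bash
python3 -m crank '[[[0,0,0.8],[0,0,0],22],[[0,0,0],[0,0,0],22]]';  python3 -m crank '[[[0,0,0.8],[0,0,0],22],[[0,0,0],[0,0,0],22]]';python3 -m crank '[[[0,0,0.6],[0,0,0],22],[[0,0,0],[0,0,0],22]]'
```

```text
t: 35.65
tcp_pos: [0.6544, -0.0968, 0.0384]
orientation: [0.0, 0.735, 0.678, 0.0]
ft_force: [0.1, 0.3, -0.6]
finger_gap: 0.0252
finger_force: 29.8
t: 35.82
tcp_pos: [0.6544, -0.0968, 0.0375]
orientation: [-0.0, 0.735, 0.678, 0.0]
ft_force: [0.2, 0.7, -1.1]
finger_gap: 0.0252
finger_force: 29.8
t: 35.98
tcp_pos: [0.6545, -0.0968, 0.037]
orientation: [0.0, 0.735, 0.678, 0.0]
ft_force: [-0.1, 0.4, -0.6]
finger_gap: 0.0249
finger_force: 29.8
```

```bash
python3 -m crank '[[[0,0,0.6],[0,0,0],22],[[0,0,0],[0,0,0],22]]';  python3 -m crank '[[[0,0,0.4],[0,0,0],22],[[0,0,0],[0,0,0],22]]'
```

```text
t: 36.15
tcp_pos: [0.6545, -0.0969, 0.037]
orientation: [0.0, 0.735, 0.678, 0.0]
ft_force: [-2.2, -0.2, 4.0]
finger_gap: 0.0254
finger_force: 30.3
t: 36.32
tcp_pos: [0.6545, -0.0968, 0.037]
orientation: [0.0, 0.735, 0.678, 0.0]
ft_force: [-2.2, 1.1, 6.9]
finger_gap: 0.0254
finger_force: 30.6
```

The bar touches down at the same TCP height as the other two (0.037), so it is on the floor. I'll release, retract and check numerically.

```bash
python3 -m crank '[[[0,0,0],[0,0,0],28],[[0,0,0],[0,0,0],34],[[0,0,0],[0,0,0],38],[[0,0,0],[0,0,0],38],[[0,0,-10],[0,0,0],40],[[0,0,-20],[0,0,0],40],[[0,0,-30],[0,0,0],40],[[0,0,-30],[0,0,0],40],[[0,0,-25],[0,0,0],40],[[0,0,0],[0,0,0],40],[[0,0,0],[0,0,0],40]]'
python3 - <<'E'
from h import *
s,R=st(); f=imaging.grab_frame("wrist")
print("bar",wrect(f,s,R,"bar",.030,1),"nest",wrect(f,s,R,"nest_bar",.015,1))
g=imaging.grab_frame("top")
for n,z in (("square",.030),("nest_square",.015),("mould_plate",.03),("drain_tray",.022),("beaker",.05),("petri_dish",.014),("disc",.03)): print(n,rect(g,n,z), [np.round(d["position"],3).tolist() for d in imaging.place_of(g,n)][:5] if z!=.015 else "")
E
```

```text
t: 37.23
tcp_pos: [0.6557, -0.0972, 0.1539]
orientation: [0.002, 0.735, 0.678, 0.001]
ft_force: [-0.6, 0.2, -0.6]
finger_gap: 0.0402
finger_force: 0.0
bar [(0.57, [654.2, -96.2, 26.7, 68.2, -4.6], [317.0, 190.0])] nest [(0.74, [653.3, -96.7, 78.5, 105.5, -6.0], [317.0, 182.0])]
square [] [[0.649, 0.09, 0.004]]
nest_square [] 
mould_plate [(0.86, [493.9, -289.4, 122.0, 177.0, 10.1], (439, 217))] [[0.498, -0.286, 0.007]]
drain_tray [(0.77, [493.3, -297.9, 159.5, 192.1, 9.0], (445, 219))] [[0.492, -0.284, 0.001]]
beaker [(0.61, [714.8, 264.1, 70.6, 96.4, -44.8], (239, 137))] [[0.718, 0.26, -0.0]]
petri_dish [(0.52, [721.6, -219.2, 10.0, 43.6, 78.9], (420, 141))] [[0.723, -0.26, 0.002]]
disc [(0.73, [647.1, 90.4, 43.1, 44.2, -89.7], (301, 162)), (0.7, [642.3, 371.2, 42.3, 46.5, -43.1], (203, 164)), (0.67, [747.6, 355.3, 46.8, 49.5, -87.5], (211, 128))] [[0.756, 0.365, -0.0], [0.649, 0.375, 0.002], [0.65, 0.093, 0.011], [0.484, 0.437, -0.001]]
```

The coupons sit centred in their nests, the plate is in the tray, and the beaker and petri dish are where they started. Handing in.

```bash
python3 -c "from bench import arm; print(arm.hand_in())"
```

```text
the job is handed in; nothing more can be done
None
```

I handed the job in at about 37 s: the plate lies flat in the tray, all three coupons are seated in their matching nests, the beaker and petri dish have not moved, and the gripper is clear; I viewed 18 pictures, over the limit of 14, and checked the bar's final seating by numbers only.

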